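Pack the card bundles and stack the archive boxes

TASK

Take the loose lid, the one with the short grip rib, off its storage box, lay the two or three banded card packs that lie along the near edge of the desk flat in that box, and put the lid back on, fully seated. Then stack the other one or two storage boxes (long grip rib, shut for good) on top of it, one on another, lined up with it, with all four feet sitting down in the corner recesses of the lid below. The boxes hold delicate things: set lid and boxes down gently, never with more than 60 N between them, and leave the stapler and the yellow carton alone.

Things in the scene. Friction and masses are not known exactly. Their poses are not given: they have to be found in the camera images.
- base_floor (a point): the base box to be filled: grey, open-topped under its loose lid. The point is the centre of its inner floor, 14 mm above the desk; x along the 122 mm side, z up. Inside 114 (x) x 108 (y) mm, 54 mm deep, so the rim is 54 mm above the point. Packs lie in it flat, their 91 mm side along x so that fingers fit beside them, one on another.
- lid_rib (a point): centre (half-way up) of the grip rib of the loose dark grey lid, which starts seated on the base box. Short rib: 40 mm along x (52 with its round ends), 12 mm wide (y), 22 mm high: its top is 11 mm above the point, the flat lid top 11 mm below. Seated, the point is 75 mm above base_floor; with the lid lying on the desk it is at 25 mm. A half turn makes no difference.
- box_1_rib (a point): centre (half-way up) of the grip rib of a closed storage box, grey with a fixed dark grey lid; 81 mm above the tips of its feet, 11 mm above its flat lid top. Long rib: 70 mm along x (82 with its round ends), 12 mm wide (y), 22 mm high; z up. Seated on a lid or another box it is 65 mm above the rib point below. The two boxes are alike, a half turn makes no difference. May be absent.
- box_2_rib (a point): centre (half-way up) of the grip rib of a closed storage box, grey with a fixed dark grey lid; 81 mm above the tips of its feet, 11 mm above its flat lid top. Long rib: 70 mm along x (82 with its round ends), 12 mm wide (y), 22 mm high; z up. Seated on a lid or another box it is 65 mm above the rib point below. The two boxes are alike, a half turn makes no difference. May be absent.
- pack_1_mid (a point): a pack of cards with a paper band round it, 91 mm long (its y), 57 mm wide (its x, grasp across this), 15 mm thick, about 0.07 kg, lying flat on the desk near the robot. The point is its centre, half-way up. May be absent.
- pack_2_mid (a point): a pack of cards with a paper band round it, 91 mm long (its y), 57 mm wide (its x, grasp across this), 17 mm thick, about 0.07 kg, lying flat on the desk near the robot. The point is its centre, half-way up. May be absent.
- pack_3_mid (a point): a pack of cards with a paper band round it, 91 mm long (its y), 57 mm wide (its x, grasp across this), 15 mm thick, about 0.07 kg, lying flat on the desk near the robot. The point is its centre, half-way up. May be absent.
- pack_4_mid (a point): a pack of cards with a paper band round it, 91 mm long (its y), 57 mm wide (its x, grasp across this), 17 mm thick, about 0.07 kg, lying flat on the desk near the robot. The point is its centre, half-way up. May be absent.
- base_box: the base box: 122 x 116 mm outside, 68 mm high to the rim, walls 4 mm, on four 10 mm feet, 1.0 kg, loose on the desk. Origin under its centre at the tips of the feet, 14 mm below base_floor, same axes.
- lid: the loose lid: 126 (x) x 120 (y) mm, plate 10 mm thick, 0.15 kg. Under it a 4 mm deep lip, 108 x 102 mm, fits into the box with 3 mm play each way. In its top at x = +-48, y = +-45 mm four square recesses, 24 mm wide, 5 mm deep, for the feet of a box. Origin under its centre at the bottom of the lip, 25 mm below lid_rib. The desk round x = 0.50, y = 0.37 is free for it.
- box_1: the same box: 122 (x) x 116 (y) mm, lid 126 x 120, 70 mm high to its lid top, 0.35 kg. Lid top as on the loose lid, with a longer rib and the same four recesses. Below: four black tapered feet, 10 mm high, 18 mm across (14 at the tip), at x = +-48, y = +-45 mm, and a channel 36 mm wide along x that clears the rib below. Origin under its centre at the tips of the feet.
- box_2: the same box: 122 (x) x 116 (y) mm, lid 126 x 120, 70 mm high to its lid top, 0.35 kg. Lid top as on the loose lid, with a longer rib and the same four recesses. Below: four black tapered feet, 10 mm high, 18 mm across (14 at the tip), at x = +-48, y = +-45 mm, and a channel 36 mm wide along x that clears the rib below. Origin under its centre at the tips of the feet.
- stapler: a red and black desk stapler, 139 mm long, 52 mm high, at the back; to be left alone. Origin under its centre.
- staple_box: a small yellow carton, 40 x 78 x 30 mm, at the right; to be left alone. Origin under its centre.
Not all that is in view belongs to the job. What is shaped like the part that bears pack_4_mid but purple is not meant.

How it is judged:
On the way, in this order (a step that is already met when the one before it is completed fails the run):
1. all the card packs lie in the base box (x of pack_1_mid in the frame of base_floor between -0.04 and 0.04 m and y of pack_1_mid in the frame of base_floor between -0.04 and 0.04 m and z of pack_1_mid in the frame of base_floor between 0 and 0.052 m and x of pack_2_mid in the frame of base_floor between -0.04 and 0.04 m and y of pack_2_mid in the frame of base_floor between -0.04 and 0.04 m and z of pack_2_mid in the frame of base_floor between 0 and 0.052 m and x of pack_3_mid in the frame of base_floor between -0.04 and 0.04 m and y of pack_3_mid in the frame of base_floor between -0.04 and 0.04 m and z of pack_3_mid in the frame of base_floor between 0 and 0.052 m and x of pack_4_mid in the frame of base_floor between -0.04 and 0.04 m and y of pack_4_mid in the frame of base_floor between -0.04 and 0.04 m and z of pack_4_mid in the frame of base_floor between 0 and 0.052 m), for 0.2 s.
2. the lid is seated on the filled base box (all of step 1 and z of lid_rib in the frame of base_floor between 0.0725 and 0.0775 m and x of lid_rib in the frame of base_floor between -0.006 and 0.006 m and y of lid_rib in the frame of base_floor between -0.006 and 0.006 m and angle between the x axis of lid_rib and the x axis of base_floor, either way round below 0.08 rad), for 0.2 s.
At the end, for the whole second after the job is handed in: All packs within 40 mm of the middle of the base box, below the rim; lid down (height within 2.5 mm, 6 mm off centre, 0.08 rad); boxes stacked on it in either order, feet in recesses: height within 2.5 mm, off the lid's centre up to 6 mm (first) or 11 mm (second), 0.1 rad; all at rest (all of step 2 and ((z of box_1_rib in the frame of lid_rib between 0.0625 and 0.0675 m and x of box_1_rib in the frame of lid_rib between -0.006 and 0.006 m and y of box_1_rib in the frame of lid_rib between -0.006 and 0.006 m) or (z of box_1_rib in the frame of lid_rib between 0.1275 and 0.1325 m and x of box_1_rib in the frame of lid_rib between -0.011 and 0.011 m and y of box_1_rib in the frame of lid_rib between -0.011 and 0.011 m)) and angle between the x axis of each of box_1_rib, box_2_rib and the x axis of lid_rib, either way round below 0.1 rad and angle between each of box_1_rib, box_2_rib, base_box's own z axis and vertical below 0.05 rad and ((z of box_2_rib in the frame of lid_rib between 0.0625 and 0.0675 m and x of box_2_rib in the frame of lid_rib between -0.006 and 0.006 m and y of box_2_rib in the frame of lid_rib between -0.006 and 0.006 m) or (z of box_2_rib in the frame of lid_rib between 0.1275 and 0.1325 m and x of box_2_rib in the frame of lid_rib between -0.011 and 0.011 m and y of box_2_rib in the frame of lid_rib between -0.011 and 0.011 m)) and linear speed of each of lid, box_1, box_2 below 0.02 m/s); the robot touches nothing.
It fails at once if a box or the lid is pressed or dropped on another with more than 60 N (contact force between any of lid, box_1, box_2 and base_box above 60 N or contact force between any of box_1, box_2 and lid above 60 N or contact force between box_1 and box_2 above 60 N).
It fails at once if the stapler or the yellow carton is shoved more than 30 mm (distance of any of stapler, staple_box from where it was at the start of the episode above 0.03 m).
Of pack_1, pack_2, pack_3, pack_4 only 2 to 3 are there at a start; the rules pass over those that are not, and their reading is None.
Of box_1, box_2 only 1 to 2 are there at a start; the rules pass over those that are not, and their reading is None.
At some moment in a run one of pack_1, pack_2, pack_3, pack_4 may be knocked a few centimetres aside while the robot is not near it.
It also fails if it takes over 210 s, if anything falls off the work surface, if the arm or the gripper's body presses on something with over 40 N, if the wrist force passes 120 N, or if a joint passes its speed limit or range.

ROBOT

A 6-joint arm with a two-finger parallel gripper is mounted at the origin on a cart in front of the work surface, level with it; the furniture and walls round the work are solid. World frame = base frame: x ahead of the robot, y to its left, z up, the work surface at z = 0. Lengths are in m, angles in rad, forces in N, time in s.
With the tool pointing down it reaches from about 0.4 to 0.825 m from the base axis. Payload 7 kg.
Tool frame: the origin (TCP) lies midway between the tips of the shut fingers; the grasp point (between the pads) lies r.pinch_z behind it (r.pinch_z is the distance from the TCP to the grasp point, in m); z points along the fingers, y is the direction in which the jaws open and shut (so a half turn about z gives the same grasp; the last joint's range is limited). The gripper opens to 85 mm and grips with 20 to 120 N. Pads are 22 mm wide; open, the fingers measure 114 mm over their backs; the gripper's body (76 mm by 85 mm) begins 54 mm behind the grasp point. The pads swing forward as they close: fully open they stand 13 mm farther back than shut.
Start: joints at [-1.045, 0.359, 0.012, 0, -1.224, -0.288], TCP at [0.159, -0.656, 0.231] pointing down, gripper open.
Joint ranges: [-3.07, 3.07], [-1.43, 2.12], [-1.02, 1.25], [-3.03, 1.67], [-3.05, -0], [-3.03, 3.03]. Speed limits (rad/s): [2.39, 2.39, 3.01, 3.14, 3.14, 3.14].

INTERFACE

Orientations are given as [roll, pitch, yaw] about the fixed x, y, z axes, in that order (R = Rz(yaw) Ry(pitch) Rx(roll)).
In Python, from station import monitor, optics, r gives the robot as it stands. The module is installed in compiled form; this text tells all that it offers.
- The arm moves only by the tool drive_tool, never from a script. Its argument "increments" is a list of rows, each an object of numbers: "tx", "ty", "tz": the shift along the tool's x, y, z in cm; "ax", "ay", "az": the turn, a rotation vector about the tool's x, y, z in degrees. In form: [{"tx": .., "ty": .., "tz": .., "ax": .., "ay": .., "az": ..}, ...]. A call has 1 to 20 rows; each row is the pose to reach, as a shift and turn from the pose commanded when the call began, along the tool's axes at that moment; what a row does not reach only later rows make up. A row lasts 1/8 s, in which the tool goes at most 62.5 mm and 10.7 degrees, less where a joint would pass 70% of its speed; a pose out of reach is approached as far as the arm can. A call with a gripper value outside its range is refused whole. "claw" is the gripper command: -1 is fully open, 1 is shut, values between are in proportion, set as the call begins (left out, the last holds). The fingers move at their own pace and stop on an object; "squeeze" is the grip in N (left out, the last holds). Time passes only in rows, so rows that repeat a pose let the fingers close. It gives the time, the measured TCP pose, the force and the opening at its end, in the units of the state.
- monitor.read_state(): the state, without advancing time (a new reading comes with each control period).
- optics.grab_frame(name): name is "scene" or "top"; returns the picture (384x512x3 uint8, blue, green, red); there is no depth.
- optics.calibration(name): a dict with "fx", "fy", "cx", "cy" (pixels), "T" (4x4, takes a point from camera to world coordinates). Camera axes: x right, y down, z forward; pixel columns grow to the right and rows downward; lengths in m; the calibration is good to about 2 mm. A picture is of the moment at which its call begins. calibration takes no time and is no camera call.
- r.sign_off(): hands the job in, once; it reports no verdict.
Trained networks look in the newest picture that a camera, given by its name, has taken for a name from the list of things; names that differ only in an ending like _2 or _b are one class to them, and where a whole thing is asked for, a point or a joint stands for the part that bears it (a point fixed in the world has none). Each returns a list of dicts, best first, with "p" (0 to 1); they miss things now and then, are a little off and sometimes report something else, mostly with a low value. They report only what shows in the picture. A call takes as long as a camera call. They do not tell look-alikes from the thing itself.
- optics.spot_in(query, camera): "location" ([column, row] in pixels, amid what is visible of it).
The state is a dict: "time_s": time; "joint_pos": joint angles; "dq": joint speeds; "effort": joint torques, N m; "eef_pos": TCP position; "orientation": TCP orientation; "force": force on the tool from outside, world axes, zero at the start; "wrist_torque": the same for the moment, N m; "width": opening from 0.0 (shut) to 1.0 (fully open).
Only numpy, scipy, OpenCV 4.12 (cv2) and the standard library are available. Lean on these libraries where they do the work, as an engineer would, in place of code of your own. Each camera call takes 0.05 s, during which the arm holds its last target. There are 200 camera calls.

## Working session

There is one attempt and no reset: what is moved stays moved. The work goes in short steps, Python scripts to look and compute and a tool call to move; the robot and the scene stay as the last step left them, time stands still between calls to the robot, and variables do not carry over. Pictures are saved under pics/ and viewed, about 12 in all and at most 16, crops included, and the job is handed in when it is done.

Besides the shell and the picture viewer there is one more tool, called after ">>>" by a JSON object that holds its "method" and its "body", one argument or row to a line. drive_tool: Moves the arm, as the interface text tells. Its arguments: {"type":"object","properties":{"increments":{"type":"array"},"claw":{"type":"number"},"squeeze":{"type":"number"}},"required":["increments"]}

```bash
mkdir -p pics; cat > h.py <<'E'
import numpy as np, cv2
from station import monitor, optics, r
def snap(n,f):
    im=optics.grab_frame(n); cv2.imwrite('pics/'+f,im); return im
def px2w(n,uv,z):
    c=optics.calibration(n);T=np.array(c["T"])
    d=T[:3,:3]@np.array([(uv[0]-c["cx"])/c["fx"],(uv[1]-c["cy"])/c["fy"],1.])
    o=T[:3,3];return o+d*(z-o[2])/d[2]
def w2px(n,p):
    c=optics.calibration(n);T=np.array(c["T"])
    q=T[:3,:3].T@(np.array(p)-T[:3,3]);return np.array([c["fx"]*q[0]/q[2]+c["cx"],c["fy"]*q[1]/q[2]+c["cy"]])
E
python3 - <<'E'
from h import *
a=snap('scene','s0.png');b=snap('top','t0.png')
for n in('scene','top'):
    c=optics.calibration(n);print(n,c["fx"],np.round(c["T"],3).tolist())
for q,z in (('lid_rib',.089),('box_1_rib',.081),('pack_1_mid',.008),('base_box',.04)):
    for n in ('top','scene'):
        for d in optics.spot_in(q,n): print(q,n,np.round(d["location"],1),round(d["p"],2),px2w(n,d["location"],z).round(3))
print(monitor.read_state(), r.pinch_z)
E
```

```text
scene 440.82024338374157 [[-0.832, -0.291, 0.473, -0.019], [-0.555, 0.417, -0.719, 0.747], [0.012, -0.861, -0.509, 0.714], [0.0, 0.0, 0.0, 1.0]]
top 378.19303001085245 [[-0.005, -0.981, 0.195, 0.361], [-1.0, 0.005, -0.0, -0.164], [-0.001, -0.195, -0.981, 1.137], [0.0, 0.0, 0.0, 1.0]]
lid_rib top [146.5 193.2] 0.9 [0.572 0.154 0.089]
lid_rib scene [181.7 243.3] 0.73 [0.558 0.182 0.089]
box_1_rib top [169.2 206.5] 0.55 [0.534 0.09  0.081]
base_box top [169.  192.9] 0.77 [0.582 0.102 0.04 ]
base_box scene [186.8 267.9] 0.81 [0.533 0.198 0.04 ]
{'time_s': 0.5, 'joint_pos': array([-1.04488358e+00,  3.58641064e-01,  1.18561682e-02, -2.21746981e-05,
       -1.22410594e+00, -2.88107052e-01]), 'dq': array([ 0.00044199, -0.00263433,  0.00125303,  0.00093809, -0.00025457,
        0.00132249]), 'effort': array([ 1.10374822e-03, -5.82397878e+01,  2.93427479e+01,  6.93651617e+00,
       -1.13278420e-03,  2.28263509e-06]), 'eef_pos': array([ 0.15898545, -0.65595941,  0.23125256]), 'orientation': array([ 3.14149612e+00, -6.85812242e-06, -2.90379449e+00]), 'force': array([ 0.4481488 ,  0.10523809, -0.01261051]), 'wrist_torque': array([-0.01362405, -0.00340885,  0.01956594]), 'width': 0.9952459038966547} 0.0187
```

View pics/t0.png

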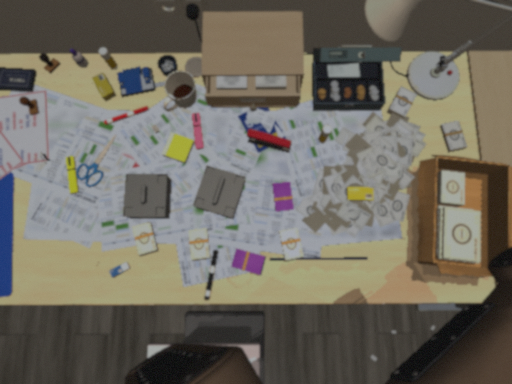

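View pics/s0.png

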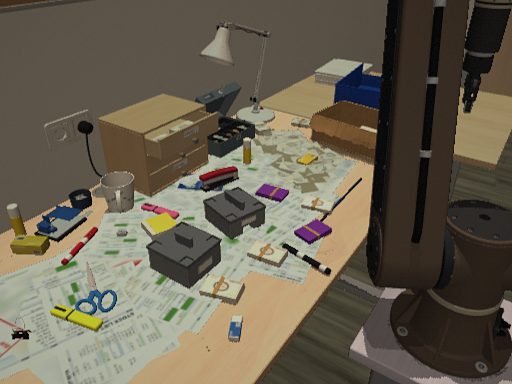

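```bash
python3 - <<'E'
from h import *
b=cv2.imread('pics/t0.png');c=b[160:280,110:310];c=cv2.resize(c,None,fx=4,fy=4,interpolation=cv2.INTER_CUBIC);cv2.imwrite('pics/c0.png',np.clip(c*1.5,0,255).astype('uint8'))
E
```

```text
(no output)
```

View pics/c0.png

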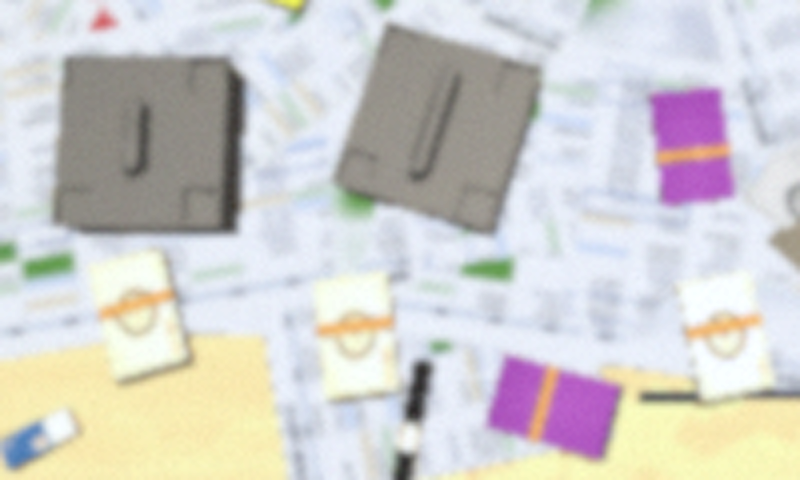

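```bash
cat >> h.py <<'E'
def rect(n,im,x0,x1,y0,y1,z,s=2000):
    # rows: x descending, cols: y descending ; s px per m
    W=int((y1-y0)*s);H=int((x1-x0)*s)
    pts=[(x1,y1),(x1,y0),(x0,y0),(x0,y1)]
    src=np.float32([w2px(n,(*p,z)) for p in pts]);dst=np.float32([(0,0),(W,0),(W,H),(0,H)])
    return cv2.warpPerspective(im,cv2.getPerspectiveTransform(src,dst),(W,H),flags=cv2.INTER_CUBIC)
def best(im,n,dims,z,guess,maskf,hang=.5):
    """fit rotated rectangle to mask in the rectified view; returns x,y,yaw of the long(1st) dim, size"""
    x,y=guess;R=rect(n,im,x-.12,x+.12,y-.12,y+.12,z)
    m=maskf(R).astype('uint8')*255
    m=cv2.morphologyEx(cv2.morphologyEx(m,cv2.MORPH_OPEN,np.ones((9,9))),cv2.MORPH_CLOSE,np.ones((15,15)))
    cs,_=cv2.findContours(m,cv2.RETR_EXTERNAL,cv2.CHAIN_APPROX_NONE)
    c=max(cs,key=lambda c:cv2.contourArea(c)-4*np.linalg.norm(np.mean(c[:,0],0)-240)*10)
    (u,v),(w,h),a=cv2.minAreaRect(c)
    return R,m,x+.12-v/2000,y+.12-u/2000,w/2,h/2,a
E
python3 - <<'E'
from h import *
im=cv2.imread('pics/t0.png')
def gray(R):
    h=cv2.cvtColor(R,cv2.COLOR_BGR2HSV).astype(int);return (h[...,2]<122)&(h[...,2]>50)&(h[...,1]<70)
def cream(R):
    h=cv2.cvtColor(R,cv2.COLOR_BGR2HSV).astype(int);return (h[...,2]>150)
out=[]
for g,z,f in (((.57,.16),.078,gray),((.57,-.035),.070,gray)):
    R,m,*q=best(im,'top',None,z,g,f);print(np.round(q,3))
    R[m==0]//=2;out.append(R)
for g in (((144,238)),(199,243),(290,243)):
    p=px2w('top',g,.016);print(p.round(3));out.append(rect('top',im,p[0]-.08,p[0]+.08,p[1]-.08,p[1]+.08,.016,1500))
    
row1=np.hstack([cv2.resize(o,(360,360)) for o in out[:2]]);row2=np.hstack([cv2.resize(o,(240,240)) for o in out[2:]])
cv2.imwrite('pics/c1.png',np.clip(np.vstack([row1,row2])*1.3,0,255).astype('uint8'))
# crop-corner estimates of packs
for P in ([(90,265),(160,250),(190,362),(120,382)],[(313,278),(387,270),(398,392),(325,402)],[(678,283),(750,272),(775,388),(705,402)]):
    w=np.array([px2w('top',(110+a/4,160+b/4),.016)[:2] for a,b in P]);l=(w[0]+w[1])/2-(w[2]+w[3])/2
    print(w.mean(0).round(4),np.degrees(np.arctan2(l[1],l[0])).round(1),np.linalg.norm(l).round(4),np.linalg.norm(w[0]-w[1]).round(4))
E
```

```text
[  0.567   0.155 135.5   131.     -0.   ]
[ 5.7800e-01 -5.1000e-02  1.2642e+02  1.3300e+02  1.7103e+01]
[0.451 0.176 0.016]
[0.436 0.013 0.016]
[ 0.434 -0.255  0.016]
[0.4495 0.1734] 17.5 0.0884 0.0526
[0.4334 0.0136] 6.8 0.0907 0.0551
[ 0.4313 -0.2597] 11.3 0.0877 0.0541
```

View pics/c1.png

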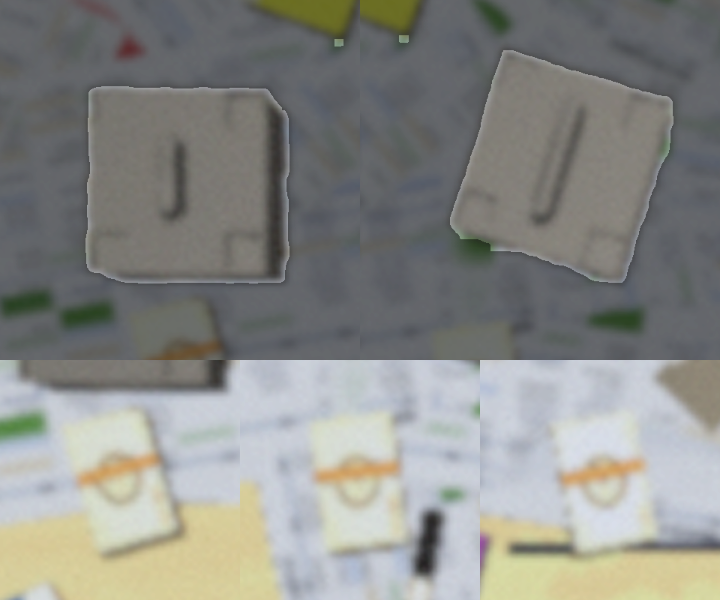

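```bash
cat >> h.py <<'E'
from scipy.spatial.transform import Rotation as Ro
def inc(x,y,z,yaw):
    s=monitor.read_state();R=Ro.from_euler('xyz',s["orientation"]);T=Ro.from_euler('xyz',[np.pi,0,np.radians(yaw)])
    t=R.inv().apply(np.array([x,y,z])-s["eef_pos"])*100;a=(R.inv()*T).as_rotvec(degrees=True)
    print('t',t.round(2),'a',a.round(1))
E
python3 -c "
from h import *
inc(.567,.1607,.24,-181)"
```

```text
t [-58.89  69.76  -0.87] a [ 0.  -0.  14.6]
```

>>> {"method": "drive_tool", "body": {
  "increments": [
    {"tx":-58.9,"ty":69.8,"tz":-0.9,"az":14.6},
    {"tx":-58.9,"ty":69.8,"tz":-0.9,"az":14.6},
    {"tx":-58.9,"ty":69.8,"tz":-0.9,"az":14.6},
    {"tx":-58.9,"ty":69.8,"tz":-0.9,"az":14.6},
    {"tx":-58.9,"ty":69.8,"tz":-0.9,"az":14.6},
    {"tx":-58.9,"ty":69.8,"tz":-0.9,"az":14.6},
    {"tx":-58.9,"ty":69.8,"tz":-0.9,"az":14.6},
    {"tx":-58.9,"ty":69.8,"tz":-0.9,"az":14.6},
    {"tx":-58.9,"ty":69.8,"tz":-0.9,"az":14.6},
    {"tx":-58.9,"ty":69.8,"tz":-0.9,"az":14.6},
    {"tx":-58.9,"ty":69.8,"tz":-0.9,"az":14.6},
    {"tx":-58.9,"ty":69.8,"tz":-0.9,"az":14.6},
    {"tx":-58.9,"ty":69.8,"tz":-0.9,"az":14.6},
    {"tx":-58.9,"ty":69.8,"tz":-0.9,"az":14.6},
    {"tx":-58.9,"ty":69.8,"tz":-0.9,"az":14.6},
    {"tx":-58.9,"ty":69.8,"tz":-0.9,"az":14.6},
    {"tx":-58.9,"ty":69.8,"tz":-0.9,"az":14.6},
    {"tx":-58.9,"ty":69.8,"tz":-0.9,"az":14.6},
    {"tx":-58.9,"ty":69.8,"tz":-0.9,"az":14.6},
    {"tx":-58.9,"ty":69.8,"tz":-0.9,"az":14.6}
  ],
  "claw": 0.2,
  "squeeze": 40
}}

```text
$.increments[0]: bad value
```

>>> {"method": "drive_tool", "body": {
  "increments": [
    {"tx":-20,"ty":23,"tz":0,"ax":0,"ay":0,"az":5},
    {"tx":-20,"ty":23,"tz":0,"ax":0,"ay":0,"az":5},
    {"tx":-20,"ty":23,"tz":0,"ax":0,"ay":0,"az":5},
    {"tx":-20,"ty":23,"tz":0,"ax":0,"ay":0,"az":5}
  ],
  "claw": 0.2,
  "squeeze": 40
}}

```text
time_s: 1.0
eef_pos: [0.2746, -0.4324, 0.2315]
orientation: [-3.141, 0.0, -2.991]
force: [1.8, -0.9, 0.2]
width: 0.4
```

```bash
python3 -c "
from h import *
inc(.567,.1607,.22,-181)"
```

```text
t [-37.79  54.27   1.14] a [-0.   0.   9.6]
```

>>> {"method": "drive_tool", "body": {
  "increments": [
    {"tx":-37.8,"ty":54.3,"tz":1.1,"ax":0,"ay":0,"az":9.6},
    {"tx":-37.8,"ty":54.3,"tz":1.1,"ax":0,"ay":0,"az":9.6},
    {"tx":-37.8,"ty":54.3,"tz":1.1,"ax":0,"ay":0,"az":9.6},
    {"tx":-37.8,"ty":54.3,"tz":1.1,"ax":0,"ay":0,"az":9.6},
    {"tx":-37.8,"ty":54.3,"tz":1.1,"ax":0,"ay":0,"az":9.6},
    {"tx":-37.8,"ty":54.3,"tz":1.1,"ax":0,"ay":0,"az":9.6},
    {"tx":-37.8,"ty":54.3,"tz":1.1,"ax":0,"ay":0,"az":9.6},
    {"tx":-37.8,"ty":54.3,"tz":1.1,"ax":0,"ay":0,"az":9.6},
    {"tx":-37.8,"ty":54.3,"tz":1.1,"ax":0,"ay":0,"az":9.6},
    {"tx":-37.8,"ty":54.3,"tz":1.1,"ax":0,"ay":0,"az":9.6},
    {"tx":-37.8,"ty":54.3,"tz":1.1,"ax":0,"ay":0,"az":9.6},
    {"tx":-37.8,"ty":54.3,"tz":1.1,"ax":0,"ay":0,"az":9.6},
    {"tx":-37.8,"ty":54.3,"tz":1.1,"ax":0,"ay":0,"az":9.6}
  ]
}}

```text
time_s: 2.62
eef_pos: [0.5659, 0.1594, 0.22]
orientation: [-3.141, -0.001, 3.125]
force: [-0.6, -0.5, 0.1]
width: 0.398
```

```bash
python3 -c "
from h import *
snap('scene','s1.png');inc(.567,.1607,.0805,-181);print(monitor.read_state()['joint_pos'].round(2))"
```

```text
t [-0.11  0.18 13.98] a [-0. -0.  0.]
[ 0.61  0.22 -0.2  -0.   -1.14 -2.19]
```

>>> {"method": "drive_tool", "body": {
  "increments": [
    {"tx":-0.1,"ty":0.2,"tz":4,"ax":0,"ay":0,"az":0},
    {"tx":-0.1,"ty":0.2,"tz":8,"ax":0,"ay":0,"az":0},
    {"tx":-0.1,"ty":0.2,"tz":11,"ax":0,"ay":0,"az":0},
    {"tx":-0.1,"ty":0.2,"tz":12,"ax":0,"ay":0,"az":0},
    {"tx":-0.1,"ty":0.2,"tz":13,"ax":0,"ay":0,"az":0},
    {"tx":-0.1,"ty":0.2,"tz":13.5,"ax":0,"ay":0,"az":0},
    {"tx":-0.1,"ty":0.2,"tz":14,"ax":0,"ay":0,"az":0},
    {"tx":-0.1,"ty":0.2,"tz":14,"ax":0,"ay":0,"az":0}
  ]
}}

```text
time_s: 3.68
eef_pos: [0.5673, 0.1616, 0.0804]
orientation: [3.142, 0.0, 3.125]
force: [-0.7, -0.7, 0.2]
width: 0.403
```

>>> {"method": "drive_tool", "body": {
  "increments": [
    {"tx":0,"ty":0,"tz":0,"ax":0,"ay":0,"az":0},
    {"tx":0,"ty":0,"tz":0,"ax":0,"ay":0,"az":0},
    {"tx":0,"ty":0,"tz":0,"ax":0,"ay":0,"az":0},
    {"tx":0,"ty":0,"tz":0,"ax":0,"ay":0,"az":0},
    {"tx":0,"ty":0,"tz":0,"ax":0,"ay":0,"az":0},
    {"tx":0,"ty":0,"tz":0,"ax":0,"ay":0,"az":0}
  ],
  "claw": 1
}}

```text
time_s: 4.42
eef_pos: [0.5678, 0.1623, 0.0808]
orientation: [3.141, 0.001, 3.125]
force: [-0.9, 5.9, 3.0]
width: 0.133
```

>>> {"method": "drive_tool", "body": {
  "increments": [
    {"tx":0,"ty":0.1,"tz":-0.5,"ax":0,"ay":0,"az":0},
    {"tx":0,"ty":0.1,"tz":-1,"ax":0,"ay":0,"az":0},
    {"tx":0,"ty":0.1,"tz":-2,"ax":0,"ay":0,"az":0},
    {"tx":0,"ty":0.1,"tz":-4,"ax":0,"ay":0,"az":0},
    {"tx":0,"ty":0.1,"tz":-7,"ax":0,"ay":0,"az":0},
    {"tx":0,"ty":0.1,"tz":-8,"ax":0,"ay":0,"az":0},
    {"tx":0,"ty":0.1,"tz":-8,"ax":0,"ay":0,"az":0}
  ]
}}

```text
time_s: 5.3
eef_pos: [0.5674, 0.1625, 0.1609]
orientation: [3.141, 0.001, 3.124]
force: [-0.4, 0.4, -2.8]
width: 0.127
```

```bash
python3 -c "
from h import *
im=snap('scene','s1.png');inc(.50,.37,.06,-181)
cv2.imwrite('pics/s1c.png',im[150:350,120:320].repeat(3,0).repeat(3,1))"
```

```text
t [ 7.05 20.65  9.99] a [ 0. -0.  0.]
```

View pics/s1c.png

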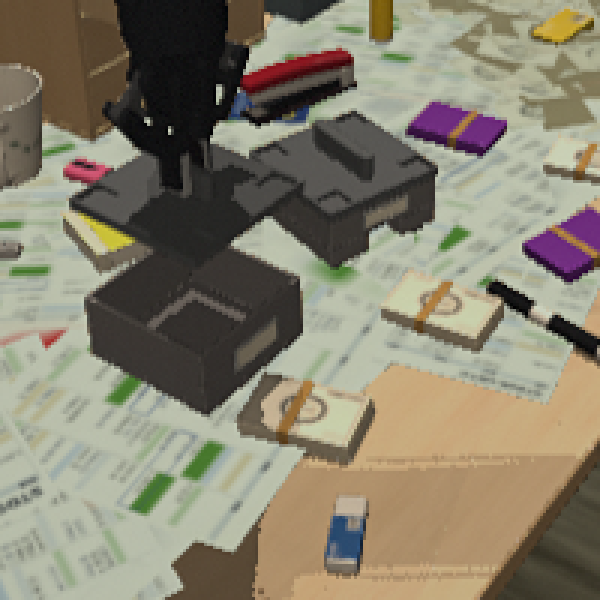

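>>> {"method": "drive_tool", "body": {
  "increments": [
    {"tx":7,"ty":20.6,"tz":0,"ax":0,"ay":0,"az":0},
    {"tx":7,"ty":20.6,"tz":0,"ax":0,"ay":0,"az":0},
    {"tx":7,"ty":20.6,"tz":0,"ax":0,"ay":0,"az":0},
    {"tx":7,"ty":20.6,"tz":0,"ax":0,"ay":0,"az":0},
    {"tx":7,"ty":20.6,"tz":4,"ax":0,"ay":0,"az":0},
    {"tx":7,"ty":20.6,"tz":8,"ax":0,"ay":0,"az":0},
    {"tx":7,"ty":20.6,"tz":11,"ax":0,"ay":0,"az":0},
    {"tx":7,"ty":20.6,"tz":12.5,"ax":0,"ay":0,"az":0},
    {"tx":7,"ty":20.6,"tz":13.2,"ax":0,"ay":0,"az":0},
    {"tx":7,"ty":20.6,"tz":13.8,"ax":0,"ay":0,"az":0},
    {"tx":7,"ty":20.6,"tz":14.1,"ax":0,"ay":0,"az":0},
    {"tx":7,"ty":20.6,"tz":14.3,"ax":0,"ay":0,"az":0},
    {"tx":7,"ty":20.6,"tz":14.4,"ax":0,"ay":0,"az":0},
    {"tx":7,"ty":20.6,"tz":14.4,"ax":0,"ay":0,"az":0}
  ]
}}

```text
time_s: 7.1
eef_pos: [0.501, 0.3699, 0.0168]
orientation: [3.141, 0.0, 3.125]
force: [-1.0, -0.7, 2.4]
width: 0.129
```

>>> {"method": "drive_tool", "body": {
  "increments": [
    {"tx":0,"ty":0,"tz":0,"ax":0,"ay":0,"az":0},
    {"tx":0,"ty":0,"tz":0,"ax":0,"ay":0,"az":0},
    {"tx":0,"ty":0,"tz":0,"ax":0,"ay":0,"az":0},
    {"tx":0,"ty":0,"tz":0,"ax":0,"ay":0,"az":0},
    {"tx":0,"ty":0,"tz":-4,"ax":0,"ay":0,"az":0},
    {"tx":0,"ty":0,"tz":-10,"ax":0,"ay":0,"az":0},
    {"tx":0,"ty":0,"tz":-15,"ax":0,"ay":0,"az":0},
    {"tx":0,"ty":0,"tz":-15,"ax":0,"ay":0,"az":0}
  ],
  "claw": 0
}}

```text
time_s: 8.1
eef_pos: [0.5027, 0.3716, 0.1715]
orientation: [3.135, 0.006, 3.125]
force: [-0.4, 0.1, -0.7]
width: 0.505
```

```bash
python3 - <<'E'
from h import *
inc(.4495,.1734,.15,-162.5)
b=snap('top','t1.png')
c=b[140:290,60:310];c=cv2.resize(c,None,fx=3.2,fy=3.2,interpolation=cv2.INTER_CUBIC);cv2.imwrite('pics/c2.png',np.clip(c*1.4,0,255).astype('uint8'))
E
```

```text
t [  5.01 -19.92   1.99] a [  0.3   0.4 -18.4]
```

View pics/c2.png

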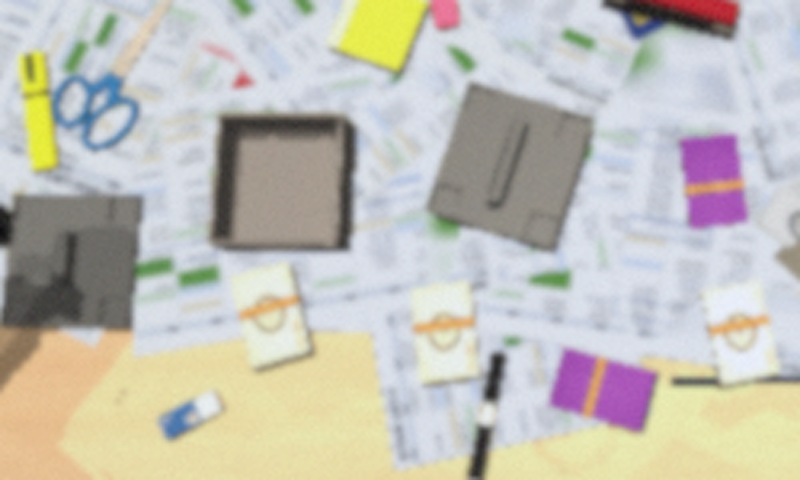

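```bash
python3 - <<'E'
from h import *
def pose(P,z):
    w=np.array([px2w('top',(60+a/3.2,140+b/3.2),z)[:2] for a,b in P]);l=(w[0]+w[1])/2-(w[2]+w[3])/2
    print(w.mean(0).round(4),np.degrees(np.arctan2(l[1],l[0])).round(1),np.linalg.norm(l).round(4),np.linalg.norm((w[0]+w[3]-w[1]-w[2])/2).round(4))
pose([(219,115),(350,117),(346,247),(211,246)],.068)
pose([(234,273),(290,262),(311,352),(253,369)],.015)
pose([(470,83),(593,118),(556,250),(428,209)],.070)
pose([(10,196),(142,196),(137,328),(3,326)],.014)
E
```

```text
[0.5662 0.1555] 0.4 0.1195 0.1197
[0.4512 0.1737] 15.1 0.0888 0.0535
[ 0.5796 -0.0516] -16.0 0.123 0.1189
[0.5014 0.3623] 2.3 0.1229 0.1242
```

>>> {"method": "drive_tool", "body": {
  "increments": [
    {"tx":5,"ty":-19.9,"tz":6,"ax":0.3,"ay":0.4,"az":-18.4},
    {"tx":5,"ty":-19.9,"tz":6,"ax":0.3,"ay":0.4,"az":-18.4},
    {"tx":5,"ty":-19.9,"tz":6,"ax":0.3,"ay":0.4,"az":-18.4},
    {"tx":5,"ty":-19.9,"tz":6,"ax":0.3,"ay":0.4,"az":-18.4},
    {"tx":5,"ty":-19.9,"tz":6,"ax":0.3,"ay":0.4,"az":-18.4},
    {"tx":5,"ty":-19.9,"tz":6,"ax":0.3,"ay":0.4,"az":-18.4},
    {"tx":5,"ty":-19.9,"tz":6,"ax":0.3,"ay":0.4,"az":-18.4},
    {"tx":5,"ty":-19.9,"tz":6,"ax":0.3,"ay":0.4,"az":-18.4}
  ],
  "claw": -1
}}

```text
time_s: 9.15
eef_pos: [0.4476, 0.1722, 0.1062]
orientation: [-3.137, -0.008, -2.837]
force: [0.2, -1.0, -0.4]
width: 1.0
```

```bash
python3 -c "
from h import *
inc(.4495,.1734,-.003,-162.5)"
```

```text
t [-0.3   0.1  10.92] a [-0.2 -0.4 -0. ]
```

>>> {"method": "drive_tool", "body": {
  "increments": [
    {"tx":-0.3,"ty":0.1,"tz":4,"ax":-0.2,"ay":-0.4,"az":1},
    {"tx":-0.3,"ty":0.1,"tz":7,"ax":-0.2,"ay":-0.4,"az":1},
    {"tx":-0.3,"ty":0.1,"tz":9,"ax":-0.2,"ay":-0.4,"az":1},
    {"tx":-0.3,"ty":0.1,"tz":10,"ax":-0.2,"ay":-0.4,"az":1},
    {"tx":-0.3,"ty":0.1,"tz":10.6,"ax":-0.2,"ay":-0.4,"az":1},
    {"tx":-0.3,"ty":0.1,"tz":10.9,"ax":-0.2,"ay":-0.4,"az":1},
    {"tx":-0.3,"ty":0.1,"tz":10.9,"ax":-0.2,"ay":-0.4,"az":1}
  ]
}}

```text
time_s: 10.02
eef_pos: [0.4496, 0.173, -0.0024]
orientation: [-3.141, -0.0, -2.855]
force: [0.4, -0.8, -0.6]
width: 1.003
```

>>> {"method": "drive_tool", "body": {
  "increments": [
    {"tx":0,"ty":0,"tz":0,"ax":0,"ay":0,"az":0},
    {"tx":0,"ty":0,"tz":0,"ax":0,"ay":0,"az":0},
    {"tx":0,"ty":0,"tz":0,"ax":0,"ay":0,"az":0},
    {"tx":0,"ty":0,"tz":0,"ax":0,"ay":0,"az":0},
    {"tx":0,"ty":0,"tz":0,"ax":0,"ay":0,"az":0}
  ],
  "claw": 1,
  "squeeze": 30
}}

```text
time_s: 10.65
eef_pos: [0.4497, 0.173, -0.0021]
orientation: [-3.141, 0.0, -2.855]
force: [-1.6, 0.1, 5.5]
width: 0.649
```

>>> {"method": "drive_tool", "body": {
  "increments": [
    {"tx":0,"ty":0,"tz":-2,"ax":0,"ay":0,"az":0},
    {"tx":0,"ty":0,"tz":-6,"ax":0,"ay":0,"az":0},
    {"tx":0,"ty":0,"tz":-11,"ax":0,"ay":0,"az":0},
    {"tx":0,"ty":0,"tz":-13,"ax":0,"ay":0,"az":0},
    {"tx":0,"ty":0,"tz":-13,"ax":0,"ay":0,"az":0}
  ]
}}

```text
time_s: 11.28
eef_pos: [0.4501, 0.1735, 0.129]
orientation: [3.14, 0.003, -2.855]
force: [0.2, 0.0, -1.3]
width: 0.647
```

```bash
python3 -c "
from h import *
inc(.566,.1620,.014,-181)"
```

```text
t [-10.76  -4.39  11.52] a [ 0.1  0.1 17.4]
```

>>> {"method": "drive_tool", "body": {
  "increments": [
    {"tx":-10.8,"ty":-4.4,"tz":0,"ax":0,"ay":0,"az":17.4},
    {"tx":-10.8,"ty":-4.4,"tz":0,"ax":0,"ay":0,"az":17.4},
    {"tx":-10.8,"ty":-4.4,"tz":0,"ax":0,"ay":0,"az":17.4},
    {"tx":-10.8,"ty":-4.4,"tz":0,"ax":0,"ay":0,"az":17.4}
  ]
}}

```text
time_s: 11.78
eef_pos: [0.5644, 0.1604, 0.1253]
orientation: [-3.139, -0.003, 3.124]
force: [0.2, -1.7, -1.1]
width: 0.646
```

```bash
python3 -c "
from h import *
im=snap('scene','s2.png');inc(.566,.1620,.014,-181)
cv2.imwrite('pics/s2c.png',im[170:320,120:320].repeat(3,0).repeat(3,1))"
```

```text
t [-0.2   0.16 11.19] a [-0.1 -0.2  0. ]
```

View pics/s2c.png

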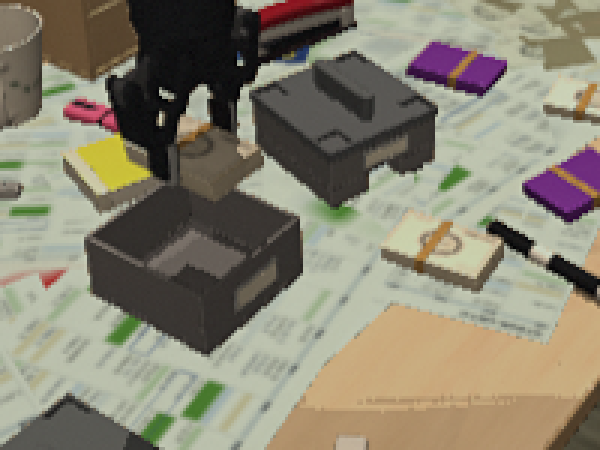

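>>> {"method": "drive_tool", "body": {
  "increments": [
    {"tx":-0.2,"ty":0.2,"tz":0,"ax":-0.1,"ay":-0.2,"az":0},
    {"tx":-0.2,"ty":0.2,"tz":3,"ax":-0.1,"ay":-0.2,"az":0},
    {"tx":-0.2,"ty":0.2,"tz":6,"ax":-0.1,"ay":-0.2,"az":0},
    {"tx":-0.2,"ty":0.2,"tz":8.5,"ax":-0.1,"ay":-0.2,"az":0},
    {"tx":-0.2,"ty":0.2,"tz":10,"ax":-0.1,"ay":-0.2,"az":0},
    {"tx":-0.2,"ty":0.2,"tz":10.8,"ax":-0.1,"ay":-0.2,"az":0},
    {"tx":-0.2,"ty":0.2,"tz":11.2,"ax":-0.1,"ay":-0.2,"az":0},
    {"tx":-0.2,"ty":0.2,"tz":11.2,"ax":-0.1,"ay":-0.2,"az":0}
  ]
}}

```text
time_s: 12.82
eef_pos: [0.5674, 0.163, 0.0195]
orientation: [3.141, 0.004, 3.126]
force: [-14.7, -0.8, 34.8]
width: 0.647
```

>>> {"method": "drive_tool", "body": {
  "increments": [
    {"tx":0,"ty":0,"tz":0,"ax":0,"ay":0,"az":0},
    {"tx":0,"ty":0,"tz":0,"ax":0,"ay":0,"az":0},
    {"tx":0,"ty":0,"tz":0,"ax":0,"ay":0,"az":0},
    {"tx":0,"ty":0,"tz":-1,"ax":0,"ay":0,"az":0},
    {"tx":0,"ty":0,"tz":-3,"ax":0,"ay":0,"az":0},
    {"tx":0,"ty":0,"tz":-7,"ax":0,"ay":0,"az":0},
    {"tx":0,"ty":0,"tz":-11,"ax":0,"ay":0,"az":0},
    {"tx":0,"ty":0,"tz":-14,"ax":0,"ay":0,"az":0},
    {"tx":0,"ty":0,"tz":-14,"ax":0,"ay":0,"az":0}
  ],
  "claw": -0.56
}}

```text
time_s: 13.95
eef_pos: [0.5686, 0.1638, 0.159]
orientation: [3.137, 0.009, 3.125]
force: [-0.7, -0.6, 0.5]
width: 0.778
```

```bash
python3 - <<'E'
from h import *
inc(.4334,.0145,.10,-173)
b=snap('top','t2.png');a=cv2.imread('pics/t1.png')
d=cv2.absdiff(a,b).max(2);
for n,(u,v) in {'B':(199,243),'C':(290,243),'box2':(219,191)}.items(): print(n,np.mean(d[v-14:v+14,u-12:u+12]))
E
```

```text
t [ 13.33 -15.17   5.72] a [ 0.2  0.5 -7.9]
B 7.398809523809524
C 7.680059523809524
box2 4.752976190476191
```

```bash
python3 - <<'E'
from h import *
t=cv2.imread('pics/t2.png')[165:255,115:315];t=cv2.resize(t,None,fx=4,fy=4,interpolation=cv2.INTER_CUBIC)
s=snap('scene','s3.png')[190:290,140:320];s=cv2.resize(s,(800,444)) [:240]
cv2.imwrite('pics/c3.png',np.clip(np.vstack([t,s])*1.3,0,255).astype('uint8'))
E
```

```text
(no output)
```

View pics/c3.png

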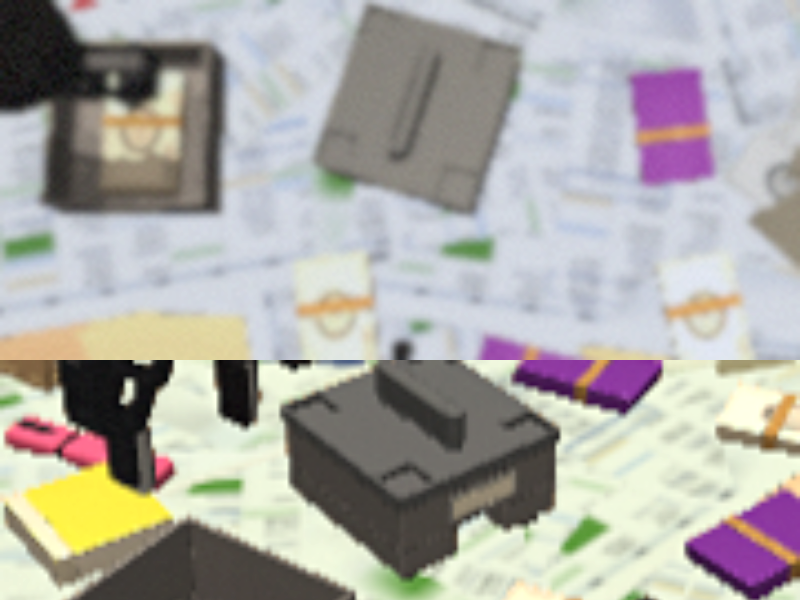

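>>> {"method": "drive_tool", "body": {
  "increments": [
    {"tx":13.3,"ty":-15.2,"tz":0,"ax":0.2,"ay":0.5,"az":-7.9},
    {"tx":13.3,"ty":-15.2,"tz":0,"ax":0.2,"ay":0.5,"az":-7.9},
    {"tx":13.3,"ty":-15.2,"tz":0,"ax":0.2,"ay":0.5,"az":-7.9},
    {"tx":13.3,"ty":-15.2,"tz":5.7,"ax":0.2,"ay":0.5,"az":-7.9},
    {"tx":13.3,"ty":-15.2,"tz":5.7,"ax":0.2,"ay":0.5,"az":-7.9},
    {"tx":13.3,"ty":-15.2,"tz":5.7,"ax":0.2,"ay":0.5,"az":-7.9},
    {"tx":13.3,"ty":-15.2,"tz":5.7,"ax":0.2,"ay":0.5,"az":-7.9}
  ],
  "claw": -1
}}

```text
time_s: 14.92
eef_pos: [0.4333, 0.0143, 0.0988]
orientation: [-3.139, -0.004, -3.02]
force: [-0.6, -0.1, 0.0]
width: 1.0
```

```bash
python3 - <<'E'
from h import *
inc(.4334,.0145,-.003,-173)
b=snap('top','t3.png')
for d in optics.spot_in('pack_1_mid','top'): print(np.round(d["location"],1),round(d["p"],2),px2w('top',d["location"],.016).round(3))
E
```

```text
t [-0.06  0.04 10.18] a [-0.1 -0.2 -0. ]
```

>>> {"method": "drive_tool", "body": {
  "increments": [
    {"tx":0,"ty":0,"tz":4,"ax":-0.1,"ay":-0.2,"az":0},
    {"tx":0,"ty":0,"tz":7,"ax":-0.1,"ay":-0.2,"az":0},
    {"tx":0,"ty":0,"tz":9,"ax":-0.1,"ay":-0.2,"az":0},
    {"tx":0,"ty":0,"tz":10,"ax":-0.1,"ay":-0.2,"az":0},
    {"tx":0,"ty":0,"tz":10.2,"ax":-0.1,"ay":-0.2,"az":0},
    {"tx":0,"ty":0,"tz":10.2,"ax":-0.1,"ay":-0.2,"az":0}
  ]
}}

```text
time_s: 15.78
eef_pos: [0.4316, 0.0133, -0.0038]
orientation: [-3.141, -0.001, -3.02]
force: [0.1, 0.9, 0.4]
width: 0.996
```

>>> {"method": "drive_tool", "body": {
  "increments": [
    {"tx":0,"ty":0,"tz":0,"ax":0,"ay":0,"az":0},
    {"tx":0,"ty":0,"tz":0,"ax":0,"ay":0,"az":0},
    {"tx":0,"ty":0,"tz":0,"ax":0,"ay":0,"az":0},
    {"tx":0,"ty":0,"tz":0,"ax":0,"ay":0,"az":0},
    {"tx":0,"ty":0,"tz":0,"ax":0,"ay":0,"az":0}
  ],
  "claw": 1,
  "squeeze": 30
}}

```text
time_s: 16.4
eef_pos: [0.4316, 0.0133, -0.0036]
orientation: [-3.142, -0.001, -3.021]
force: [-1.5, 1.4, 5.5]
width: 0.651
```

>>> {"method": "drive_tool", "body": {
  "increments": [
    {"tx":0,"ty":0,"tz":-2,"ax":0,"ay":0,"az":0},
    {"tx":0,"ty":0,"tz":-6,"ax":0,"ay":0,"az":0},
    {"tx":0,"ty":0,"tz":-11,"ax":0,"ay":0,"az":0},
    {"tx":0,"ty":0,"tz":-13,"ax":0,"ay":0,"az":0},
    {"tx":0,"ty":0,"tz":-13,"ax":0,"ay":0,"az":0}
  ]
}}

```text
time_s: 17.02
eef_pos: [0.4323, 0.0135, 0.1275]
orientation: [3.141, 0.002, -3.021]
force: [-0.2, 0.2, -1.0]
width: 0.65
```

```bash
python3 -c "
from h import *
inc(.568,.1620,.13,-181)"
```

```text
t [-15.27  13.1   -0.21] a [0.1 0.1 7.9]
```

>>> {"method": "drive_tool", "body": {
  "increments": [
    {"tx":-15.3,"ty":13.1,"tz":0,"ax":0,"ay":0,"az":7.9},
    {"tx":-15.3,"ty":13.1,"tz":0,"ax":0,"ay":0,"az":7.9},
    {"tx":-15.3,"ty":13.1,"tz":0,"ax":0,"ay":0,"az":7.9},
    {"tx":-15.3,"ty":13.1,"tz":0,"ax":0,"ay":0,"az":7.9},
    {"tx":-15.3,"ty":13.1,"tz":0,"ax":0,"ay":0,"az":7.9},
    {"tx":-15.3,"ty":13.1,"tz":0,"ax":0,"ay":0,"az":7.9}
  ]
}}

```text
time_s: 17.77
eef_pos: [0.5662, 0.1606, 0.1244]
orientation: [-3.14, -0.004, 3.124]
force: [0.6, -0.5, -0.7]
width: 0.647
```

>>> {"method": "drive_tool", "body": {
  "increments": [
    {"tx":0,"ty":0,"tz":3,"ax":0,"ay":0,"az":0},
    {"tx":0,"ty":0,"tz":6,"ax":0,"ay":0,"az":0},
    {"tx":0,"ty":0,"tz":8,"ax":0,"ay":0,"az":0},
    {"tx":0,"ty":0,"tz":9,"ax":0,"ay":0,"az":0},
    {"tx":0,"ty":0,"tz":9.3,"ax":0,"ay":0,"az":0},
    {"tx":0,"ty":0,"tz":9.3,"ax":0,"ay":0,"az":0}
  ]
}}

```text
time_s: 18.52
eef_pos: [0.5675, 0.1615, 0.0329]
orientation: [-3.141, -0.001, 3.125]
force: [-0.0, 0.5, 0.7]
width: 0.645
```

>>> {"method": "drive_tool", "body": {
  "increments": [
    {"tx":0,"ty":0,"tz":0.2,"ax":0,"ay":0,"az":0},
    {"tx":0,"ty":0,"tz":0.2,"ax":0,"ay":0,"az":0}
  ]
}}

```text
time_s: 18.77
eef_pos: [0.5674, 0.1616, 0.0306]
orientation: [-3.141, -0.002, 3.125]
force: [0.2, 0.4, -1.2]
width: 0.648
```

>>> {"method": "drive_tool", "body": {
  "increments": [
    {"tx":0,"ty":0,"tz":0,"ax":0,"ay":0,"az":0},
    {"tx":0,"ty":0,"tz":0,"ax":0,"ay":0,"az":0},
    {"tx":0,"ty":0,"tz":0,"ax":0,"ay":0,"az":0},
    {"tx":0,"ty":0,"tz":-1,"ax":0,"ay":0,"az":0},
    {"tx":0,"ty":0,"tz":-3,"ax":0,"ay":0,"az":0},
    {"tx":0,"ty":0,"tz":-7,"ax":0,"ay":0,"az":0},
    {"tx":0,"ty":0,"tz":-10,"ax":0,"ay":0,"az":0},
    {"tx":0,"ty":0,"tz":-10,"ax":0,"ay":0,"az":0}
  ],
  "claw": -0.56
}}

```text
time_s: 19.77
eef_pos: [0.5691, 0.1624, 0.1339]
orientation: [3.14, 0.003, 3.125]
force: [-0.2, -0.1, -0.1]
width: 0.781
```

```bash
python3 -c "
from h import *
inc(.4325,-.2585,.10,-168.7)"
```

```text
t [ 12.97 -42.32   3.26] a [  0.1   0.2 -12.3]
```

>>> {"method": "drive_tool", "body": {
  "increments": [
    {"tx":13,"ty":-42.3,"tz":-2,"ax":0,"ay":0,"az":-12.3},
    {"tx":13,"ty":-42.3,"tz":-2,"ax":0,"ay":0,"az":-12.3},
    {"tx":13,"ty":-42.3,"tz":-2,"ax":0,"ay":0,"az":-12.3},
    {"tx":13,"ty":-42.3,"tz":-2,"ax":0,"ay":0,"az":-12.3},
    {"tx":13,"ty":-42.3,"tz":-2,"ax":0,"ay":0,"az":-12.3},
    {"tx":13,"ty":-42.3,"tz":-2,"ax":0,"ay":0,"az":-12.3},
    {"tx":13,"ty":-42.3,"tz":-2,"ax":0,"ay":0,"az":-12.3},
    {"tx":13,"ty":-42.3,"tz":2,"ax":0,"ay":0,"az":-12.3},
    {"tx":13,"ty":-42.3,"tz":3.3,"ax":0,"ay":0,"az":-12.3},
    {"tx":13,"ty":-42.3,"tz":3.3,"ax":0,"ay":0,"az":-12.3}
  ],
  "claw": -1
}}

```text
time_s: 21.02
eef_pos: [0.4297, -0.2587, 0.0973]
orientation: [3.141, -0.005, -2.943]
force: [0.3, -1.1, 0.7]
width: 1.0
```

```bash
python3 - <<'E'
from h import *
inc(.4325,-.2585,-.003,-168.7)
b=snap('top','t4.png');s=snap('scene','s4.png')
t=cv2.resize(b[165:285,115:315],None,fx=4,fy=4,interpolation=cv2.INTER_CUBIC)
cv2.imwrite('pics/c4.png',np.clip(t*1.4,0,255).astype('uint8'))
E
```

```text
t [-0.33 -0.04 10.03] a [ 0.  -0.3  0.1]
```

View pics/c4.png

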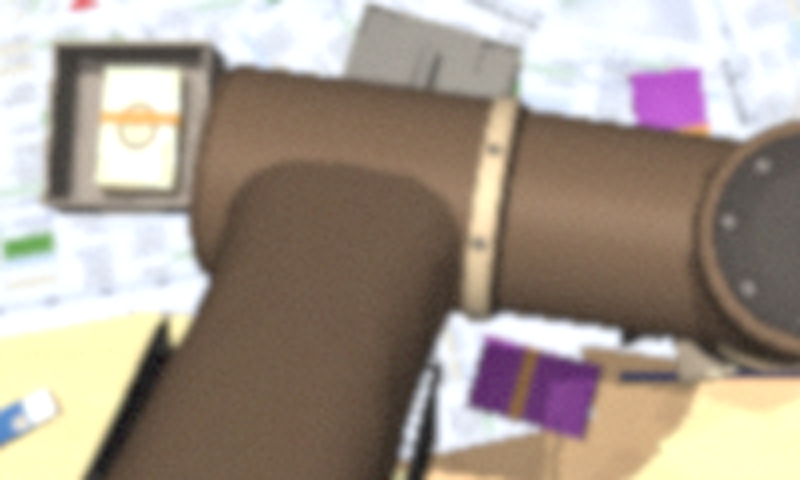

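```bash
python3 - <<'E'
from h import *
a=cv2.imread('pics/s0.png');b=cv2.imread('pics/s4.png')
p=w2px('scene',(.432,-.259,.016));print(p)
u,v=int(p[0]),int(p[1])
c=np.hstack([x[v-50:v+50,u-50:u+50].repeat(4,0).repeat(4,1) for x in(a,b)]);cv2.imwrite('pics/c5.png',c)
E
```

```text
[318.14723802 200.94199906]
```

View pics/c5.png

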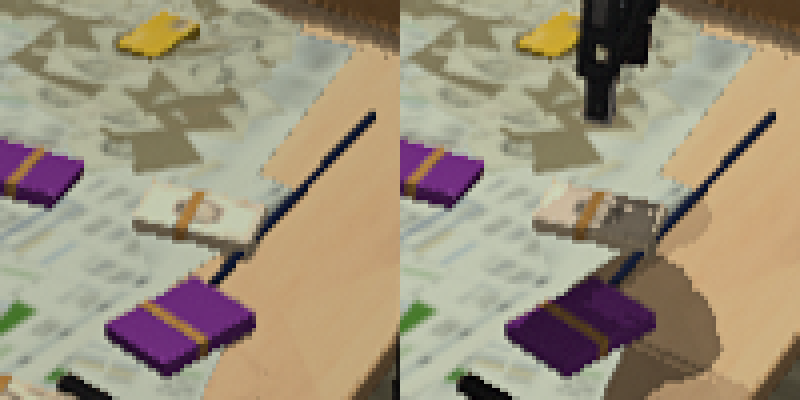

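>>> {"method": "drive_tool", "body": {
  "increments": [
    {"tx":-0.3,"ty":0,"tz":4,"ax":0,"ay":-0.3,"az":0},
    {"tx":-0.3,"ty":0,"tz":7,"ax":0,"ay":-0.3,"az":0},
    {"tx":-0.3,"ty":0,"tz":9,"ax":0,"ay":-0.3,"az":0},
    {"tx":-0.3,"ty":0,"tz":9.8,"ax":0,"ay":-0.3,"az":0},
    {"tx":-0.3,"ty":0,"tz":10,"ax":0,"ay":-0.3,"az":0},
    {"tx":-0.3,"ty":0,"tz":10,"ax":0,"ay":-0.3,"az":0}
  ]
}}

```text
time_s: 21.88
eef_pos: [0.4337, -0.2586, -0.0012]
orientation: [-3.141, 0.004, -2.943]
force: [-0.6, 0.5, -0.7]
width: 1.003
```

>>> {"method": "drive_tool", "body": {
  "increments": [
    {"tx":0,"ty":0,"tz":0,"ax":0,"ay":0,"az":0},
    {"tx":0,"ty":0,"tz":0,"ax":0,"ay":0,"az":0},
    {"tx":0,"ty":0,"tz":0,"ax":0,"ay":0,"az":0},
    {"tx":0,"ty":0,"tz":0,"ax":0,"ay":0,"az":0},
    {"tx":0,"ty":0,"tz":0,"ax":0,"ay":0,"az":0}
  ],
  "claw": 1,
  "squeeze": 30
}}

```text
time_s: 22.5
eef_pos: [0.4333, -0.2588, -0.0013]
orientation: [-3.141, 0.004, -2.944]
force: [-1.4, 1.7, 5.3]
width: 0.648
```

>>> {"method": "drive_tool", "body": {
  "increments": [
    {"tx":0,"ty":0,"tz":-2,"ax":0,"ay":0,"az":0},
    {"tx":0,"ty":0,"tz":-6,"ax":0,"ay":0,"az":0},
    {"tx":0,"ty":0,"tz":-11,"ax":0,"ay":0,"az":0},
    {"tx":0,"ty":0,"tz":-15,"ax":0,"ay":0,"az":0},
    {"tx":0,"ty":0,"tz":-15,"ax":0,"ay":0,"az":0}
  ]
}}

```text
time_s: 23.12
eef_pos: [0.4344, -0.2593, 0.1516]
orientation: [-3.138, 0.009, -2.944]
force: [0.4, 0.1, -1.5]
width: 0.646
```

```bash
python3 -c "
from h import *
inc(.568,.1620,.14,-181)"
```

```text
t [-21.37  38.68   1.22] a [-0.1  0.6 12.3]
```

>>> {"method": "drive_tool", "body": {
  "increments": [
    {"tx":-21.4,"ty":38.7,"tz":1,"ax":-0.1,"ay":0.6,"az":12.3},
    {"tx":-21.4,"ty":38.7,"tz":1,"ax":-0.1,"ay":0.6,"az":12.3},
    {"tx":-21.4,"ty":38.7,"tz":1,"ax":-0.1,"ay":0.6,"az":12.3},
    {"tx":-21.4,"ty":38.7,"tz":1,"ax":-0.1,"ay":0.6,"az":12.3},
    {"tx":-21.4,"ty":38.7,"tz":1,"ax":-0.1,"ay":0.6,"az":12.3},
    {"tx":-21.4,"ty":38.7,"tz":1,"ax":-0.1,"ay":0.6,"az":12.3},
    {"tx":-21.4,"ty":38.7,"tz":1,"ax":-0.1,"ay":0.6,"az":12.3},
    {"tx":-21.4,"ty":38.7,"tz":1,"ax":-0.1,"ay":0.6,"az":12.3},
    {"tx":-21.4,"ty":38.7,"tz":1,"ax":-0.1,"ay":0.6,"az":12.3},
    {"tx":-21.4,"ty":38.7,"tz":1,"ax":-0.1,"ay":0.6,"az":12.3}
  ]
}}

```text
time_s: 24.38
eef_pos: [0.5656, 0.1616, 0.1379]
orientation: [3.141, -0.009, 3.124]
force: [0.1, -0.2, -0.7]
width: 0.645
```

```bash
python3 -c "
from h import *
inc(.568,.1620,.050,-181)"
```

```text
t [-0.31  0.04  8.79] a [ 0.  -0.5 -0. ]
```

>>> {"method": "drive_tool", "body": {
  "increments": [
    {"tx":-0.2,"ty":0,"tz":3,"ax":0,"ay":-0.5,"az":0},
    {"tx":-0.2,"ty":0,"tz":6,"ax":0,"ay":-0.5,"az":0},
    {"tx":-0.2,"ty":0,"tz":8,"ax":0,"ay":-0.5,"az":0},
    {"tx":-0.2,"ty":0,"tz":8.6,"ax":0,"ay":-0.5,"az":0},
    {"tx":-0.2,"ty":0,"tz":8.8,"ax":0,"ay":-0.5,"az":0},
    {"tx":-0.2,"ty":0,"tz":8.8,"ax":0,"ay":-0.5,"az":0}
  ]
}}

```text
time_s: 25.12
eef_pos: [0.5681, 0.1628, 0.0512]
orientation: [3.14, 0.002, 3.124]
force: [-0.2, 0.1, -1.1]
width: 0.644
```

>>> {"method": "drive_tool", "body": {
  "increments": [
    {"tx":0,"ty":0,"tz":0.2,"ax":0,"ay":0,"az":0},
    {"tx":0,"ty":0,"tz":0.2,"ax":0,"ay":0,"az":0}
  ]
}}

```text
time_s: 25.38
eef_pos: [0.5678, 0.163, 0.0486]
orientation: [3.14, 0.001, 3.125]
force: [0.4, -0.1, -1.0]
width: 0.646
```

>>> {"method": "drive_tool", "body": {
  "increments": [
    {"tx":0,"ty":0,"tz":0,"ax":0,"ay":0,"az":0},
    {"tx":0,"ty":0,"tz":0,"ax":0,"ay":0,"az":0},
    {"tx":0,"ty":0,"tz":0,"ax":0,"ay":0,"az":0},
    {"tx":0,"ty":0,"tz":-1,"ax":0,"ay":0,"az":0},
    {"tx":0,"ty":0,"tz":-3,"ax":0,"ay":0,"az":0},
    {"tx":0,"ty":0,"tz":-7,"ax":0,"ay":0,"az":0},
    {"tx":0,"ty":0,"tz":-10,"ax":0,"ay":0,"az":0},
    {"tx":0,"ty":0,"tz":-10,"ax":0,"ay":0,"az":0}
  ],
  "claw": -0.56
}}

```text
time_s: 26.38
eef_pos: [0.5692, 0.1636, 0.152]
orientation: [3.138, 0.006, 3.125]
force: [-0.2, 0.8, -0.9]
width: 0.777
```

```bash
python3 -c "
from h import *
inc(.501,.370,.15,-181)"
```

```text
t [ 7.16 20.53  0.23] a [0.2 0.4 0. ]
```

Move over the lid, then look at the box (packs, base position) with the arm out of the way.

>>> {"method": "drive_tool", "body": {
  "increments": [
    {"tx":7.1,"ty":20.6,"tz":0.2,"ax":0.2,"ay":0.4,"az":0},
    {"tx":7.1,"ty":20.6,"tz":0.2,"ax":0.2,"ay":0.4,"az":0},
    {"tx":7.1,"ty":20.6,"tz":0.2,"ax":0.2,"ay":0.4,"az":0},
    {"tx":7.1,"ty":20.6,"tz":0.2,"ax":0.2,"ay":0.4,"az":0},
    {"tx":7.1,"ty":20.6,"tz":0.2,"ax":0.2,"ay":0.4,"az":0},
    {"tx":7.1,"ty":20.6,"tz":0.2,"ax":0.2,"ay":0.4,"az":0},
    {"tx":7.1,"ty":20.6,"tz":0.2,"ax":0.2,"ay":0.4,"az":0}
  ],
  "claw": 0.2
}}

```text
time_s: 27.25
eef_pos: [0.5003, 0.3689, 0.1464]
orientation: [-3.139, -0.006, 3.123]
force: [-0.6, 0.2, 0.3]
width: 0.401
```

```bash
python3 - <<'E'
from h import *
inc(.501,.3699,.0168,-181)
b=snap('top','t5.png');s=snap('scene','s5.png');a=cv2.imread('pics/t1.png')
t=np.vstack([rect('top',im,.48,.66,-.14,.24,.068) for im in (a,b)])
t=cv2.resize(t,(608,576));cv2.imwrite('pics/c6.png',np.clip(t*1.4,0,255).astype('uint8'))
# subpixel shift of base rim / box between t1 and t5
for n,(u,v) in {'base':(148,196),'box2':(219,191)}.items():
    A,B=[np.float32(cv2.cvtColor(i,cv2.COLOR_BGR2GRAY)[v-32:v+32,u-36:u+36]) for i in(a,b)]
    print(n,cv2.phaseCorrelate(A,B,cv2.createHanningWindow(A.shape[::-1],cv2.CV_32F)))
E
```

```text
t [-0.15  0.14 12.96] a [-0.2 -0.4 -0. ]
base ((0.3737006088758932, 0.3824298876996508), 0.43843496673636967)
box2 ((-0.10994998380703436, 0.049475697159387266), 0.9827307090163231)
```

View pics/c6.png

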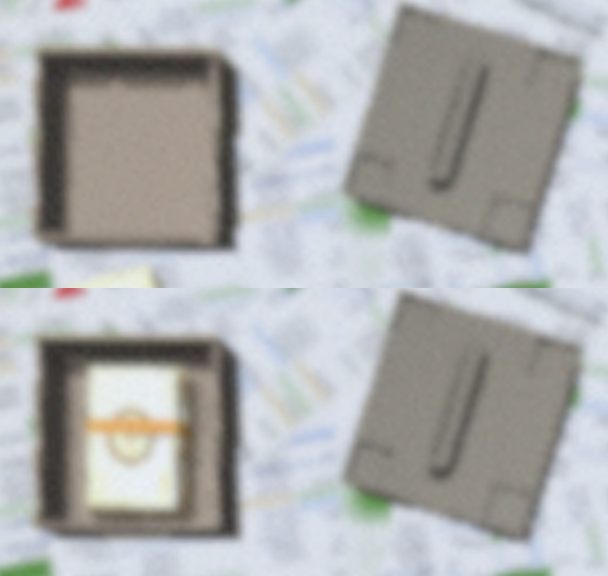

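>>> {"method": "drive_tool", "body": {
  "increments": [
    {"tx":-0.1,"ty":0.1,"tz":4,"ax":-0.2,"ay":-0.4,"az":0},
    {"tx":-0.1,"ty":0.1,"tz":8,"ax":-0.2,"ay":-0.4,"az":0},
    {"tx":-0.1,"ty":0.1,"tz":11,"ax":-0.2,"ay":-0.4,"az":0},
    {"tx":-0.1,"ty":0.1,"tz":12.3,"ax":-0.2,"ay":-0.4,"az":0},
    {"tx":-0.1,"ty":0.1,"tz":12.9,"ax":-0.2,"ay":-0.4,"az":0},
    {"tx":-0.1,"ty":0.1,"tz":12.9,"ax":-0.2,"ay":-0.4,"az":0}
  ]
}}

```text
time_s: 28.1
eef_pos: [0.5007, 0.3708, 0.018]
orientation: [3.14, 0.002, 3.124]
force: [-0.6, 0.2, -0.1]
width: 0.4
```

>>> {"method": "drive_tool", "body": {
  "increments": [
    {"tx":0,"ty":0,"tz":0,"ax":0,"ay":0,"az":0},
    {"tx":0,"ty":0,"tz":0,"ax":0,"ay":0,"az":0},
    {"tx":0,"ty":0,"tz":0,"ax":0,"ay":0,"az":0},
    {"tx":0,"ty":0,"tz":0,"ax":0,"ay":0,"az":0},
    {"tx":0,"ty":0,"tz":0,"ax":0,"ay":0,"az":0}
  ],
  "claw": 1,
  "squeeze": 40
}}

```text
time_s: 28.72
eef_pos: [0.5008, 0.3712, 0.0187]
orientation: [3.139, 0.002, 3.125]
force: [-1.2, -0.4, 5.9]
width: 0.13
```

>>> {"method": "drive_tool", "body": {
  "increments": [
    {"tx":0,"ty":0,"tz":-2,"ax":0,"ay":0,"az":0},
    {"tx":0,"ty":0,"tz":-6,"ax":0,"ay":0,"az":0},
    {"tx":0,"ty":0,"tz":-11,"ax":0,"ay":0,"az":0},
    {"tx":0,"ty":0,"tz":-14,"ax":0,"ay":0,"az":0},
    {"tx":0,"ty":0,"tz":-14,"ax":0,"ay":0,"az":0}
  ]
}}

```text
time_s: 29.35
eef_pos: [0.5011, 0.3716, 0.1606]
orientation: [3.136, 0.004, 3.125]
force: [0.1, -0.4, -2.2]
width: 0.129
```

```bash
python3 -c "
from h import *
inc(.5674,.1623,.15,-181)"
```

```text
t [ -6.98 -20.82   0.98] a [0.3 0.3 0. ]
```

>>> {"method": "drive_tool", "body": {
  "increments": [
    {"tx":-7,"ty":-20.8,"tz":0,"ax":0.3,"ay":0.3,"az":0},
    {"tx":-7,"ty":-20.8,"tz":0,"ax":0.3,"ay":0.3,"az":0},
    {"tx":-7,"ty":-20.8,"tz":0,"ax":0.3,"ay":0.3,"az":0},
    {"tx":-7,"ty":-20.8,"tz":0,"ax":0.3,"ay":0.3,"az":0},
    {"tx":-7,"ty":-20.8,"tz":0,"ax":0.3,"ay":0.3,"az":0},
    {"tx":-7,"ty":-20.8,"tz":0,"ax":0.3,"ay":0.3,"az":0},
    {"tx":-7,"ty":-20.8,"tz":0,"ax":0.3,"ay":0.3,"az":0},
    {"tx":-7,"ty":-20.8,"tz":4,"ax":0.3,"ay":0.3,"az":0},
    {"tx":-7,"ty":-20.8,"tz":6,"ax":0.3,"ay":0.3,"az":0},
    {"tx":-7,"ty":-20.8,"tz":6,"ax":0.3,"ay":0.3,"az":0}
  ]
}}

```text
time_s: 30.6
eef_pos: [0.5654, 0.1616, 0.0957]
orientation: [-3.135, -0.007, 3.126]
force: [0.9, -0.3, -1.2]
width: 0.128
```

```bash
python3 -c "
from h import *
inc(.5674,.1624,.0827,-181)"
```

```text
t [-0.21  0.09  1.3 ] a [-0.4 -0.4  0.1]
```

>>> {"method": "drive_tool", "body": {
  "increments": [
    {"tx":-0.2,"ty":0.1,"tz":0.2,"ax":-0.4,"ay":-0.4,"az":0},
    {"tx":-0.2,"ty":0.1,"tz":0.5,"ax":-0.4,"ay":-0.4,"az":0},
    {"tx":-0.2,"ty":0.1,"tz":0.7,"ax":-0.4,"ay":-0.4,"az":0},
    {"tx":-0.2,"ty":0.1,"tz":0.9,"ax":-0.4,"ay":-0.4,"az":0},
    {"tx":-0.2,"ty":0.1,"tz":1.1,"ax":-0.4,"ay":-0.4,"az":0},
    {"tx":-0.2,"ty":0.1,"tz":1.1,"ax":-0.4,"ay":-0.4,"az":0},
    {"tx":-0.2,"ty":0.1,"tz":1.1,"ax":-0.4,"ay":-0.4,"az":0}
  ]
}}

```text
time_s: 31.48
eef_pos: [0.5687, 0.1623, 0.0864]
orientation: [3.139, 0.003, 3.125]
force: [-0.3, -0.1, -1.1]
width: 0.124
```

>>> {"method": "drive_tool", "body": {
  "increments": [
    {"tx":0.1,"ty":0,"tz":0.1,"ax":0,"ay":0,"az":0},
    {"tx":0.1,"ty":0,"tz":0.2,"ax":0,"ay":0,"az":0},
    {"tx":0.1,"ty":0,"tz":0.3,"ax":0,"ay":0,"az":0},
    {"tx":0.1,"ty":0,"tz":0.3,"ax":0,"ay":0,"az":0}
  ]
}}

```text
time_s: 31.98
eef_pos: [0.5676, 0.1623, 0.0832]
orientation: [3.139, 0.003, 3.125]
force: [-0.0, -0.7, -2.0]
width: 0.132
```

>>> {"method": "drive_tool", "body": {
  "increments": [
    {"tx":0,"ty":0,"tz":0.1,"ax":0,"ay":0,"az":0},
    {"tx":0,"ty":0,"tz":0.1,"ax":0,"ay":0,"az":0}
  ]
}}

```text
time_s: 32.22
eef_pos: [0.5678, 0.1624, 0.0827]
orientation: [3.139, 0.003, 3.125]
force: [-1.2, 0.7, 3.0]
width: 0.129
```

Contact at the expected seated height (0.0827). Release gently and rise.

>>> {"method": "drive_tool", "body": {
  "increments": [
    {"tx":0,"ty":0,"tz":0,"ax":0,"ay":0,"az":0},
    {"tx":0,"ty":0,"tz":0,"ax":0,"ay":0,"az":0},
    {"tx":0,"ty":0,"tz":0,"ax":0,"ay":0,"az":0},
    {"tx":0,"ty":0,"tz":0,"ax":0,"ay":0,"az":0},
    {"tx":0,"ty":0,"tz":-3,"ax":0,"ay":0,"az":0},
    {"tx":0,"ty":0,"tz":-8,"ax":0,"ay":0,"az":0},
    {"tx":0,"ty":0,"tz":-8,"ax":0,"ay":0,"az":0}
  ],
  "claw": 0.2
}}

```text
time_s: 33.1
eef_pos: [0.5698, 0.1633, 0.1667]
orientation: [3.135, 0.01, 3.125]
force: [0.5, 0.0, -0.3]
width: 0.401
```

```bash
python3 -c "
from h import *
inc(.579,-.049,.16,-197)"
```

```text
t [ -1.26 -21.21   0.55] a [ 0.4  0.5 16.1]
```

```bash
cat >> h.py <<'E'
from scipy.optimize import minimize
from scipy.ndimage import map_coordinates
def fit(ims,x,y,yaw,ztop,L=.126,W=.120):
    g=np.mean([cv2.cvtColor(i,cv2.COLOR_BGR2GRAY).astype(float) for i in ims],0);g=cv2.GaussianBlur(g,(0,0),.8)
    u=np.linspace(-.45,.45,60)
    def val(p,d): # mean brightness on rectangle offset outward by d
        a=np.radians(p[2]);P=[]
        for s in(1,-1):
            P+=[(s*(L/2+d),v*W) for v in u]+[(v*L,s*(W/2+d)) for v in u]
        P=np.array(P);c,s_=np.cos(a),np.sin(a)
        X=p[0]+c*P[:,0]-s_*P[:,1];Y=p[1]+s_*P[:,0]+c*P[:,1]
        q=np.array([w2px('top',(a_,b_,ztop)) for a_,b_ in zip(X,Y)])
        return map_coordinates(g,[q[:,1],q[:,0]],order=1)
    f=lambda p:-np.mean(np.abs(val(p,.002)-val(p,-.002)))
    best=min((minimize(f,[x+dx,y+dy,yaw+da],method='Nelder-Mead',options=dict(initial_simplex=[[x+dx,y+dy,yaw+da],[x+dx+.003,y+dy,yaw+da],[x+dx,y+dy+.003,yaw+da],[x+dx,y+dy,yaw+da+2]])) for dx in(-.002,.002) for dy in(-.002,.002) for da in(-1.5,1.5)),key=lambda r_:r_.fun)
    return best.x,best.fun
E
python3 - <<'E'
from h import *
t=[cv2.imread(f'pics/t{i}.png') for i in range(6)]
print('base',fit([t[0]],.567,.160,-1,.078))
print('box2',fit([t[0],t[1],t[2],t[5]],.579,-.050,-17,.070))
E
```

```text
Traceback (most recent call last):
  File "h.py", line 46, in fit
    best=min((minimize(f,[x+dx,y+dy,yaw+da],method='Nelder-Mead',options=dict(initial_simplex=[[x+dx,y+dy,yaw+da],[x+dx+.003,y+dy,yaw+da],[x+dx,y+dy+.003,yaw+da],[x+dx,y+dy,yaw+da+2]])) for dx in(-.002,.002) for dy in(-.002,.002) for da in(-1.5,1.5)),key=lambda r_:r_.fun)
  File "h.py", line 46, in <genexpr>
    best=min((minimize(f,[x+dx,y+dy,yaw+da],method='Nelder-Mead',options=dict(initial_simplex=[[x+dx,y+dy,yaw+da],[x+dx+.003,y+dy,yaw+da],[x+dx,y+dy+.003,yaw+da],[x+dx,y+dy,yaw+da+2]])) for dx in(-.002,.002) for dy in(-.002,.002) for da in(-1.5,1.5)),key=lambda r_:r_.fun)
              ~~~~~~~~^^^^^^^^^^^^^^^^^^^^^^^^^^^^^^^^^^^^^^^^^^^^^^^^^^^^^^^^^^^^^^^^^^^^^^^^^^^^^^^^^^^^^^^^^^^^^^^^^^^^^^^^^^^^^^^^^^^^^^^^^^^^^^^^^^^^^^^^^^^^^^^^^^^^^^^^^^^^^^^^^^^
  File "h.py", line 45, in <lambda>
    f=lambda p:-np.mean(np.abs(val(p,.002)-val(p,-.002)))
                               ~~~^^^^^^^^
  File "h.py", line 43, in val
    q=np.array([w2px('top',(a_,b_,ztop)) for a_,b_ in zip(X,Y)])
                ~~~~^^^^^^^^^^^^^^^^^^^^
  File "h.py", line 10, in w2px
    c=optics.calibration(n);T=np.array(c["T"])
ValueError: time passes only in moves, steps and waits
```

>>> {"method": "drive_tool", "body": {
  "increments": [
    {"tx":-1.3,"ty":-21.2,"tz":0.5,"ax":0.4,"ay":0.5,"az":16},
    {"tx":-1.3,"ty":-21.2,"tz":0.5,"ax":0.4,"ay":0.5,"az":16},
    {"tx":-1.3,"ty":-21.2,"tz":0.5,"ax":0.4,"ay":0.5,"az":16},
    {"tx":-1.3,"ty":-21.2,"tz":0.5,"ax":0.4,"ay":0.5,"az":16},
    {"tx":-1.3,"ty":-21.2,"tz":0.5,"ax":0.4,"ay":0.5,"az":16},
    {"tx":-1.3,"ty":-21.2,"tz":0.5,"ax":0.4,"ay":0.5,"az":16}
  ]
}}

```text
time_s: 33.85
eef_pos: [0.5767, -0.0498, 0.1565]
orientation: [-3.137, -0.006, 2.845]
force: [-0.6, 0.2, -0.2]
width: 0.397
```

```bash
python3 -c "
from h import *
inc(.578,-.0495,.074,-197.3)"
```

```text
t [-0.16  0.04  8.27] a [-0.3 -0.3  0.4]
```

>>> {"method": "drive_tool", "body": {
  "increments": [
    {"tx":-0.1,"ty":0,"tz":3,"ax":-0.3,"ay":-0.3,"az":0.4},
    {"tx":-0.1,"ty":0,"tz":5.5,"ax":-0.3,"ay":-0.3,"az":0.4},
    {"tx":-0.1,"ty":0,"tz":7,"ax":-0.3,"ay":-0.3,"az":0.4},
    {"tx":-0.1,"ty":0,"tz":7.8,"ax":-0.3,"ay":-0.3,"az":0.4},
    {"tx":-0.1,"ty":0,"tz":8.1,"ax":-0.3,"ay":-0.3,"az":0.4},
    {"tx":-0.1,"ty":0,"tz":8.1,"ax":-0.3,"ay":-0.3,"az":0.4}
  ]
}}

```text
time_s: 34.7
eef_pos: [0.5776, -0.0505, 0.0762]
orientation: [3.141, 0.0, 2.839]
force: [-0.4, 0.1, 0.6]
width: 0.408
```

>>> {"method": "drive_tool", "body": {
  "increments": [
    {"tx":0,"ty":0,"tz":0,"ax":0,"ay":0,"az":0},
    {"tx":0,"ty":0,"tz":0,"ax":0,"ay":0,"az":0},
    {"tx":0,"ty":0,"tz":0,"ax":0,"ay":0,"az":0},
    {"tx":0,"ty":0,"tz":0,"ax":0,"ay":0,"az":0},
    {"tx":0,"ty":0,"tz":0,"ax":0,"ay":0,"az":0},
    {"tx":0,"ty":0,"tz":0,"ax":0,"ay":0,"az":0}
  ],
  "claw": 1,
  "squeeze": 60
}}

```text
time_s: 35.45
eef_pos: [0.5781, -0.0504, 0.0768]
orientation: [3.14, 0.001, 2.839]
force: [-0.7, 2.0, 5.4]
width: 0.121
```

>>> {"method": "drive_tool", "body": {
  "increments": [
    {"tx":0,"ty":0,"tz":-1,"ax":0,"ay":0,"az":0},
    {"tx":0,"ty":0,"tz":-4,"ax":0,"ay":0,"az":0},
    {"tx":0,"ty":0,"tz":-8,"ax":0,"ay":0,"az":0},
    {"tx":0,"ty":0,"tz":-12,"ax":0,"ay":0,"az":0},
    {"tx":0,"ty":0,"tz":-14,"ax":0,"ay":0,"az":0},
    {"tx":0,"ty":0,"tz":-14,"ax":0,"ay":0,"az":0}
  ]
}}

```text
time_s: 36.2
eef_pos: [0.5775, -0.0507, 0.2172]
orientation: [3.14, 0.001, 2.838]
force: [0.3, 0.1, -4.2]
width: 0.121
```

```bash
python3 -c "
from h import *
inc(.5665,.1622,.2168,-180.8)
b=snap('top','t7.png');print('base lid',fit([b],.567,.160,-1,.078))"
```

```text
t [ 7.41 19.99  0.06] a [  0.1   0.1 -16.6]
base lid (array([ 0.56626939,  0.15907276, -0.34483069]), np.float64(-27.279448278919364))
```

>>> {"method": "drive_tool", "body": {
  "increments": [
    {"tx":7.4,"ty":20,"tz":0,"ax":0,"ay":0,"az":-16.6},
    {"tx":7.4,"ty":20,"tz":0,"ax":0,"ay":0,"az":-16.6},
    {"tx":7.4,"ty":20,"tz":0,"ax":0,"ay":0,"az":-16.6},
    {"tx":7.4,"ty":20,"tz":0,"ax":0,"ay":0,"az":-16.6},
    {"tx":7.4,"ty":20,"tz":0,"ax":0,"ay":0,"az":-16.6},
    {"tx":7.4,"ty":20,"tz":0,"ax":0,"ay":0,"az":-16.6},
    {"tx":7.4,"ty":20,"tz":0,"ax":0,"ay":0,"az":-16.6},
    {"tx":7.4,"ty":20,"tz":0,"ax":0,"ay":0,"az":-16.6}
  ]
}}

```text
time_s: 37.25
eef_pos: [0.5664, 0.1614, 0.2158]
orientation: [3.141, -0.001, 3.127]
force: [0.3, 0.4, -4.4]
width: 0.121
```

```bash
python3 -c "
from h import *
inc(.5663,.1623,.156,-180.8)
im=snap('scene','s7.png');cv2.imwrite('pics/s7c.png',cv2.resize(im[140:310,110:290],None,fx=3.3,fy=3.3))"
```

```text
t [0.01 0.09 5.98] a [ 0. -0. -0.]
```

View pics/s7c.png

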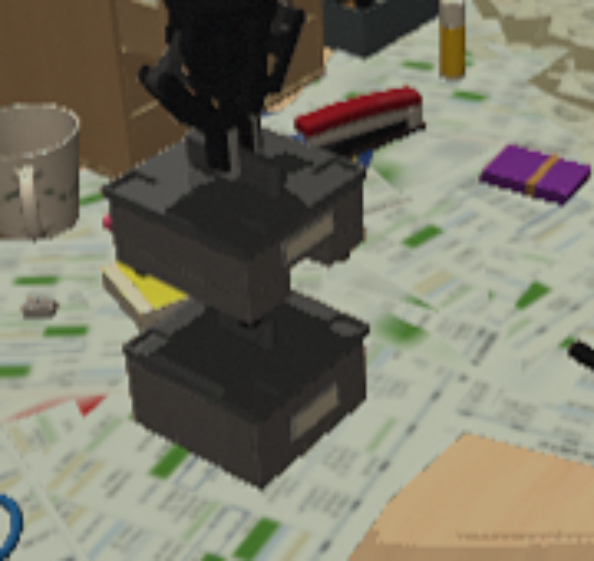

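>>> {"method": "drive_tool", "body": {
  "increments": [
    {"tx":0,"ty":0.1,"tz":2,"ax":0,"ay":0,"az":0},
    {"tx":0,"ty":0.1,"tz":4,"ax":0,"ay":0,"az":0},
    {"tx":0,"ty":0.1,"tz":5,"ax":0,"ay":0,"az":0},
    {"tx":0,"ty":0.1,"tz":5.6,"ax":0,"ay":0,"az":0},
    {"tx":0,"ty":0.1,"tz":5.8,"ax":0,"ay":0,"az":0},
    {"tx":0,"ty":0.1,"tz":5.8,"ax":0,"ay":0,"az":0}
  ]
}}

```text
time_s: 38.05
eef_pos: [0.5666, 0.1634, 0.1584]
orientation: [3.141, 0.0, 3.128]
force: [-0.1, 0.8, -3.0]
width: 0.117
```

```bash
python3 -c "
from h import *
inc(.5663,.1624,.1498,-180.8)"
```

```text
t [ 0.03 -0.1   0.86] a [0. 0. 0.]
```

>>> {"method": "drive_tool", "body": {
  "increments": [
    {"tx":0,"ty":-0.1,"tz":0.1,"ax":0,"ay":0,"az":0},
    {"tx":0,"ty":-0.1,"tz":0.2,"ax":0,"ay":0,"az":0},
    {"tx":0,"ty":-0.1,"tz":0.3,"ax":0,"ay":0,"az":0},
    {"tx":0,"ty":-0.1,"tz":0.4,"ax":0,"ay":0,"az":0},
    {"tx":0,"ty":-0.1,"tz":0.5,"ax":0,"ay":0,"az":0},
    {"tx":0,"ty":-0.1,"tz":0.5,"ax":0,"ay":0,"az":0}
  ]
}}

```text
time_s: 38.8
eef_pos: [0.5663, 0.1623, 0.1528]
orientation: [3.141, -0.0, 3.128]
force: [0.4, -0.9, -4.5]
width: 0.122
```

>>> {"method": "drive_tool", "body": {
  "increments": [
    {"tx":0,"ty":0,"tz":0.1,"ax":0,"ay":0,"az":0},
    {"tx":0,"ty":0,"tz":0.2,"ax":0,"ay":0,"az":0},
    {"tx":0,"ty":0,"tz":0.3,"ax":0,"ay":0,"az":0},
    {"tx":0,"ty":0,"tz":0.3,"ax":0,"ay":0,"az":0}
  ]
}}

```text
time_s: 39.3
eef_pos: [0.5664, 0.1624, 0.1499]
orientation: [3.141, -0.0, 3.128]
force: [0.8, 0.1, -3.1]
width: 0.122
```

>>> {"method": "drive_tool", "body": {
  "increments": [
    {"tx":0,"ty":0,"tz":0.1,"ax":0,"ay":0,"az":0},
    {"tx":0,"ty":0,"tz":0.1,"ax":0,"ay":0,"az":0}
  ]
}}

```text
time_s: 39.55
eef_pos: [0.5664, 0.1624, 0.1498]
orientation: [3.141, 0.0, 3.128]
force: [-3.4, -0.4, 4.6]
width: 0.12
```

Seated contact at the expected height. Release and back off to the side.

>>> {"method": "drive_tool", "body": {
  "increments": [
    {"tx":0,"ty":0,"tz":0,"ax":0,"ay":0,"az":0},
    {"tx":0,"ty":0,"tz":0,"ax":0,"ay":0,"az":0},
    {"tx":0,"ty":0,"tz":0,"ax":0,"ay":0,"az":0},
    {"tx":0,"ty":0,"tz":0,"ax":0,"ay":0,"az":0},
    {"tx":0,"ty":0,"tz":-3,"ax":0,"ay":0,"az":0},
    {"tx":0,"ty":0,"tz":-8,"ax":0,"ay":0,"az":0},
    {"tx":0,"ty":0,"tz":-10,"ax":0,"ay":0,"az":0},
    {"tx":0,"ty":-12,"tz":-10,"ax":0,"ay":0,"az":0},
    {"tx":0,"ty":-25,"tz":-10,"ax":0,"ay":0,"az":0},
    {"tx":0,"ty":-25,"tz":-10,"ax":0,"ay":0,"az":0},
    {"tx":0,"ty":-25,"tz":-10,"ax":0,"ay":0,"az":0},
    {"tx":0,"ty":-25,"tz":-10,"ax":0,"ay":0,"az":0}
  ],
  "claw": 0.2
}}

```text
time_s: 41.05
eef_pos: [0.5624, -0.0915, 0.2487]
orientation: [3.142, -0.001, 3.123]
force: [0.5, 0.8, -0.2]
width: 0.398
```

```bash
python3 - <<'E'
from h import *
b=snap('top','t8.png');print('stack top',fit([b],.567,.160,-1,.143))
im=snap('scene','s8.png')
t=cv2.resize(b[140:260,90:270],(720,480))[:,:400];s=cv2.resize(im[180:300,130:250],(480,480))
cv2.imwrite('pics/c8.png',np.clip(np.hstack([t[:,:320],s])*1.5,0,255).astype('uint8'))
E
```

```text
stack top (array([ 0.55855717,  0.15894605, -0.80727706]), np.float64(-25.36685417633922))
```

View pics/c8.png

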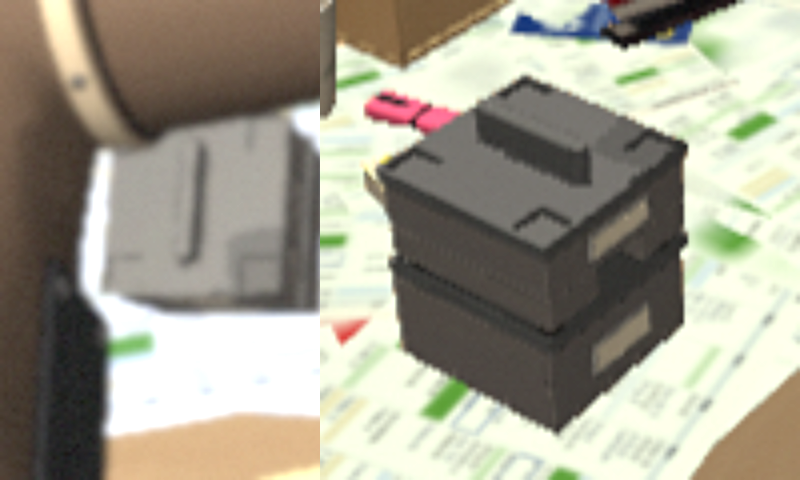

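```bash
python3 -c "
from h import *
print(r.sign_off(),monitor.read_state()['time_s'])"
```

```text
the job is handed in; nothing more can be done
the job is handed in; nothing more can be done
```

I took the lid off and laid all three cream card packs flat in the base box. I then re-seated the lid, set the one closed box in line on top of it, and handed the job in at about 41 s. The purple packs, stapler and yellow carton were not touched.

**Checks that passed**
- The packs showed stacked flat in the middle of the box.
- The lid met the box at its calculated seated height, with about 3 N of contact.
- The closed box touched down at its calculated seated height, with about 5 N of contact. That is 5 mm lower than it would sit with its feet on the flat lid top.
- The last scene picture shows the stack level and lined up, with the arm clear.

**What did not agree**
- **First pack:** it met about 35 N on the way down into the base box, and I did not find out why. It ended up flat, and the base box had not visibly moved.
- **Last top-camera fit of the stack:** it put the centre about 8 mm off in x. The arm hid one edge of the box, so I trusted the contact heights and the scene picture instead.
- **Lid position in y:** the camera reads about 3 mm less than the gripper did, and the lid may sit up to about 2.6 mm off centre in its play. That is inside the 6 mm allowed.

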